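# Set a jeweller's soldering stage to its pointer, play taken up

### The arm

A 7-joint arm with a two-finger parallel gripper is mounted at the origin on the work surface. World frame = base frame: x ahead of the robot, y to its left, z up, the work surface at z = 0. Lengths are in m, angles in rad, forces in N, time in s.
With the tool pointing down it reaches from about 0.35 to 0.9 m from the base axis. Payload 8.1 kg.
Tool frame: the origin (TCP) lies midway between the tips of the shut fingers; the grasp point (between the pads) lies arm.hold_point_z behind it (arm.hold_point_z is the distance from the TCP to the grasp point, in m); z points along the fingers, x is the direction in which the jaws open and shut, and the axes are right-handed (so a half turn about z gives the same grasp; the last joint's range is limited). The gripper opens to 92 mm and grips with 3 to 60 N. Pads are 19 mm wide; open, the fingers measure 130 mm over their backs; the gripper's body (75 mm by 190 mm) begins 47 mm behind the grasp point.
Start: joints at [-1.393, 0.434, 0.025, 1.573, -0.012, 1.134, -0.075], TCP at [0.173, 0.601, 0.227] pointing down, gripper open.
Joint ranges: [-2.62, 2.62], [-0.44, 2.09], [-1.27, 1.32], [0.08, 2.57], [-1.32, 4.46], [0.12, 2], [-2.74, 2.74]. Speed limits (rad/s): [2.22, 2.22, 3.01, 3.01, 3.14, 3.14, 3.14].

### API

Orientations are given as a rotation vector (axis times angle).
In Python, from cell import arm gives the robot as it stands.
- The arm moves only by the shell command python3 -m pendant 'ROWS' [FORCE]. ROWS is JSON, a list of rows, each an object with "dp": the shift along the tool's x, y, z in m, a list of three; "rotation": the turn, a rotation vector about the tool's x, y, z in rad, a list of three; "fingers": the closure, from -1 (fully open) to 1 (shut). In form: [{"dp": [x, y, z], "rotation": [rx, ry, rz], "fingers": fingers}, ...]. A call has 1 to 20 rows; each row is the pose to reach, as a shift and turn from the pose measured when the call began, along the tool's axes at that moment; what a row does not reach only later rows make up. A row lasts 1/8 s, in which the tool goes at most 62.5 mm and 10.7 degrees, less where a joint would pass 70% of its speed; a pose out of reach is approached as far as the arm can. A call with a gripper value outside its range is refused whole. The fingers move at their own pace and stop on an object; FORCE is the grip in N (left out, the last holds). Time passes only in rows, so rows that repeat a pose let the fingers close. It gives the time, the measured TCP pose, the force and the opening at its end, in the units of the state.
- arm.observe(): the state, without advancing time (a new reading comes with each control period).
- arm.get_image(name): name is "scene" or "top" or "wrist"; returns the picture (420x560x3 uint8, blue, green, red); there is no depth.
- arm.camera_params(name): a dict with "camera_matrix" (3x3 intrinsics, pixels), "rvec" (rotation vector, rad) and "tvec" (3), from world to camera coordinates, as OpenCV has them. Camera axes: x right, y down, z forward; pixel columns grow to the right and rows downward; lengths in m; the calibration is good to about 2 mm. The wrist camera is an equidistant fisheye: a pixel r from the principal point sees the ray r / f radians off the axis. A picture is of the moment at which its call begins: read the wrist's pose just before it. camera_params takes no time and is no camera call; for the wrist camera it gives the pose at the moment of the call.
- arm.sign_off(): hands the job in, once; it reports no verdict.
The state is a dict: "clock": time; "joints": joint angles; "dq": joint speeds; "joint_efforts": joint torques, N m; "position": TCP position; "ee_rot": TCP orientation; "force": force on the tool from outside, world axes, zero at the start; "ft_torque": the same for the moment, N m; "width": opening from 0.0 (shut) to 1.0 (fully open).
Only numpy, scipy, OpenCV 4.12 (cv2) and the standard library are available. Lean on these libraries where they do the work, as an engineer would, in place of code of your own. Each camera call takes 0.05 s, during which the arm holds its last target.

### The job

The stage's carriage was left past the brass pointer. Its rack drive has play, so wind the red crank anticlockwise (seen from above) until the carriage's red index line is at least 5 mm back on the crank's side of the pointer, then bring it up to the pointer turning clockwise, so that the last movement is clockwise and the play stays taken up; leave the red line level with the pointer's blade, within 3 mm, and let go. Move the carriage only by the crank, and leave the pointer and the other things on the bench alone.

Things in the scene. Friction and masses are not known exactly. Their poses are not given: they have to be found in the camera images.
- stage: Green base plate 150 x 440 mm, 20 mm thick, fixed to the bench, with a grey gearbox under a steel crank wheel near one end, two guide rods and a black ruler strip with white ticks. Origin on the bench directly under the wheel's axis. Its y axis runs level from the wheel along the guide rods (the base reaches from y = -120 to +320 mm); x points across the stage to the ruler's side; z up.
- crank_axis (a point): Point on the crank wheel's vertical axis, 105 mm above the bench. The wheel is a steel disc 140 mm across, its top 74 mm above the bench (hub nut to 80 mm). Winding it clockwise seen from above drives the carriage away from the wheel (stage +y), anticlockwise draws it back. It needs about 3 N at the crank grip, under 1 N inside the play, and stays where it is left.
- crank_grip (a point): On the crank's red grip: upright cylinder 20 mm in diameter, from 79 to 135 mm above the bench, standing on the wheel 55 mm from its axis. It spins freely on its pin, so it can be led round the circle with a fixed hand orientation. The point lies on its centre line, 115 mm above the bench, 20 mm below its top.
- play (a joint): Where the wheel stands within the drive's play, rad: +0.3 = taken up in the clockwise direction (as when driving the carriage away from the wheel), -0.3 = taken up anticlockwise. On reversing, the wheel turns 0.6 rad freely before the carriage moves.
- carriage: Aluminium carriage 100 x 90 mm on the rods, with a white block (top 65 mm above the bench) and a silver ring in it (to 86 mm). Origin at bench height under its middle, axes as the stage's. It moves 8.0 mm per radian of the wheel (50 mm per turn) once the play is taken up; end stops lie well away from the pointer. Must not be pushed directly.
- index (a point): Ruler-side end of the red index line (6 mm wide, 34 mm long, running across the stage) on the middle of the carriage, 47 mm above the bench. Slides along stage y.
- mark (a point): Tip of the brass pointer's blade (6 mm wide), facing the index line across a 2 mm gap, 47 mm above the bench. The pointer is a brass slider, 24 x 16 mm with a round screw head, on the ruler strip. Axes as the stage's: the index is past the pointer when its stage y is larger than the mark's, short of it when smaller.
- solder_block: Loose white soldering block 100 x 150 x 25 mm; origin under its middle. Bystander.
- tweezers: Loose steel tweezers 150 mm long, 9 mm high; origin under their middle, x along them. Bystander.
- flux_jar: Loose amber jar 60 mm across, 65 mm tall, blue cap; origin under its middle. Bystander.
- third_hand: Loose third-hand clamp, round foot 80 mm across, about 120 mm tall, jaws towards its +y; origin under the foot. Bystander.

How it is judged:
On the way:
1. The carriage is wound back until its index line is at least 5 mm short of the pointer (on the wheel's side) (y of index in the frame of mark below -0.005 m), for 0.1 s.
At the end, for the whole second after the job is handed in: The index line is within 3 mm of the pointer's blade along the stage, the play is taken up clockwise (play above +0.12 rad of its +0.3), and wheel and carriage are at rest (y of index in the frame of mark between -0.003 and 0.003 m and value of joint play above 0.12 rad and velocity of joint play between -0.05 and 0.05 rad/s and linear speed of carriage below 0.003 m/s); the robot touches nothing.
It fails at once if the robot pushes the carriage directly (over 2 N) (contact force between any of the fingers, the arm and carriage above 2 N).
It fails at once if the pointer is shifted by more than 3 mm (distance of mark from where it was at the start of the episode above 0.003 m).
It fails at once if a bystander is moved by more than 20 mm (distance of any of solder_block, tweezers, flux_jar, third_hand from where it was at the start of the episode above 0.02 m).
It also fails if it takes over 51 s, if anything falls off the work surface, if the arm or the gripper's body presses on something with over 40 N, if the wrist force passes 120 N, or if a joint passes its speed limit or range.

## Working session

There is one attempt and no reset: what is moved stays moved. The work goes in short steps, Python scripts to look and compute and a shell command to move; the robot and the scene stay as the last step left them, time stands still between calls to the robot, and variables do not carry over. Pictures are saved under pics/ and viewed, and the job is handed in when it is done.

```bash
mkdir -p pics; ls; python3 - <<'E'
from cell import arm
import cv2
s=arm.observe()
print({k:s[k] for k in s}, arm.hold_point_z)
for n in("scene","top","wrist"):
    cv2.imwrite(f"pics/{n}0.png",arm.get_image(n)); p=arm.camera_params(n);print(n,p)
E
```

```text
pics
{'clock': 0.0, 'joints': array([-1.392598  ,  0.4352118 ,  0.02497728,  1.57413056, -0.01157629,
        1.13399576, -0.07509574]), 'dq': array([ 1.86906845e-03, -5.05331337e-05, -8.72414541e-04, -6.67453258e-05,
       -7.56524484e-04, -6.99735622e-04, -6.57490056e-04]), 'joint_efforts': array([ 7.39636052e-04, -6.67834067e+01,  9.85442586e-01, -3.14453924e+01,
       -6.04944653e-02,  4.25481470e-02,  1.78696855e-04]), 'position': array([0.17312183, 0.59999389, 0.22593904]), 'ee_rot': array([ 2.50963170e+00,  1.88798664e+00, -1.83920841e-03]), 'force': array([ 0.60634104,  0.86961493, -0.25663034]), 'ft_torque': array([-0.00722908,  0.00902682,  0.0770292 ]), 'width': 1.0008429918765165} 0.0188
scene {'camera_matrix': array([[419.13500975,   0.        , 280.48581124],
       [  0.        , 419.13500975, 206.03580672],
       [  0.        ,   0.        ,   1.        ]]), 'rvec': array([ 1.15584484,  2.57295693, -0.73906903]), 'tvec': array([ 0.33134237, -0.27084698,  1.42662396])}
top {'camera_matrix': array([[418.79390903,   0.        , 280.87977333],
       [  0.        , 418.79390903, 207.92024882],
       [  0.        ,   0.        ,   1.        ]]), 'rvec': array([ 2.09451924, -2.13458005,  0.20433313]), 'tvec': array([0.00825882, 0.50360653, 1.04268571])}
wrist {'camera_matrix': array([[325.1922621 ,   0.        , 277.53336363],
       [  0.        , 325.1922621 , 212.5380299 ],
       [  0.        ,   0.        ,   1.        ]]), 'rvec': array([-2.34360681, -1.76535626, -0.21880811]), 'tvec': array([-0.62314684, -0.03270364,  0.38829904])}
```

View pics/top0.png

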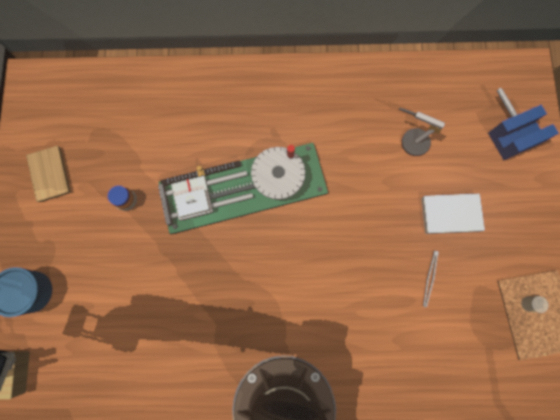

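View pics/scene0.png

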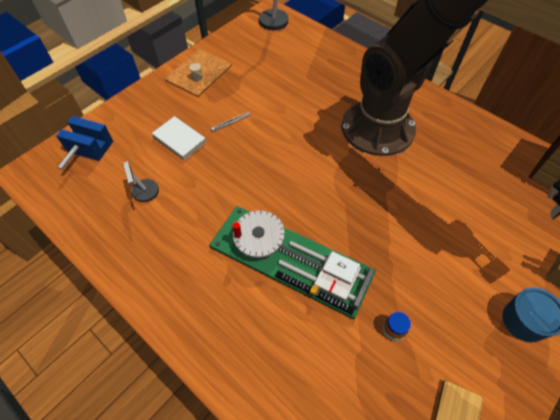

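View pics/wrist0.png

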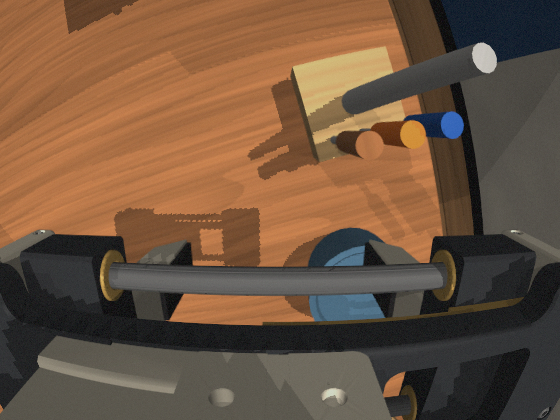

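```bash
cat > h.py <<'E'
import cv2,numpy as np
from cell import arm
def RT(n,p=None):
    p=p or arm.camera_params(n); R=cv2.Rodrigues(np.array(p['rvec']))[0]; return p['camera_matrix'],R,np.array(p['tvec'])
def pix2w(n,uv,z,p=None):
    K,R,t=RT(n,p); uv=np.array(uv,float)
    x=(uv[0]-K[0,2])/K[0,0]; y=(uv[1]-K[1,2])/K[1,1]
    if n=='wrist':
        r=np.hypot(x,y); d=np.array([np.sin(r)*x/r,np.sin(r)*y/r,np.cos(r)]) if r>1e-9 else np.array([0,0,1.])
    else: d=np.array([x,y,1.])
    c=-R.T@t; d=R.T@d; return c+d*(z-c[2])/d[2]
def w2pix(n,P,p=None):
    K,R,t=RT(n,p); q=R@np.array(P)+t
    if n=='wrist':
        th=np.arctan2(np.hypot(q[0],q[1]),q[2]); s=th/np.hypot(q[0],q[1]); x,y=q[0]*s,q[1]*s
    else: x,y=q[:2]/q[2]
    return np.array([K[0,0]*x+K[0,2],K[1,1]*y+K[1,2]])
def crop(src,dst,x0,y0,w,h,k):
    im=cv2.imread(src)[y0:y0+h,x0:x0+w]; cv2.imwrite(dst,cv2.resize(im,None,fx=k,fy=k,interpolation=cv2.INTER_CUBIC))
E
python3 - <<'E'
from h import *
for n in('top','scene'):
    K,R,t=RT(n);print(n,-R.T@t,w2pix(n,[.173,.6,.226]))
crop('pics/top0.png','pics/tc.png',150,130,200,110,4)
crop('pics/scene0.png','pics/sc.png',200,190,200,140,4)
E
```

```text
top [ 0.28839007 -0.00536122  1.12146496] [-10.44662911 354.99295264]
scene [0.95661478 0.40828595 1.06611094] [572.25708974 230.92031974]
```

View pics/tc.png

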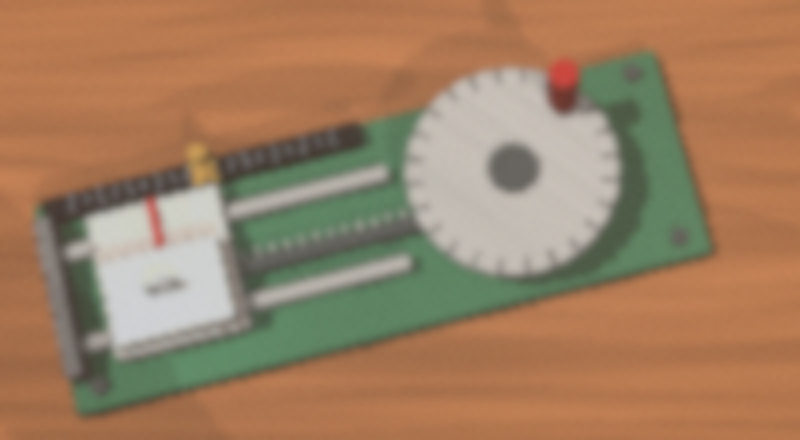

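View pics/sc.png

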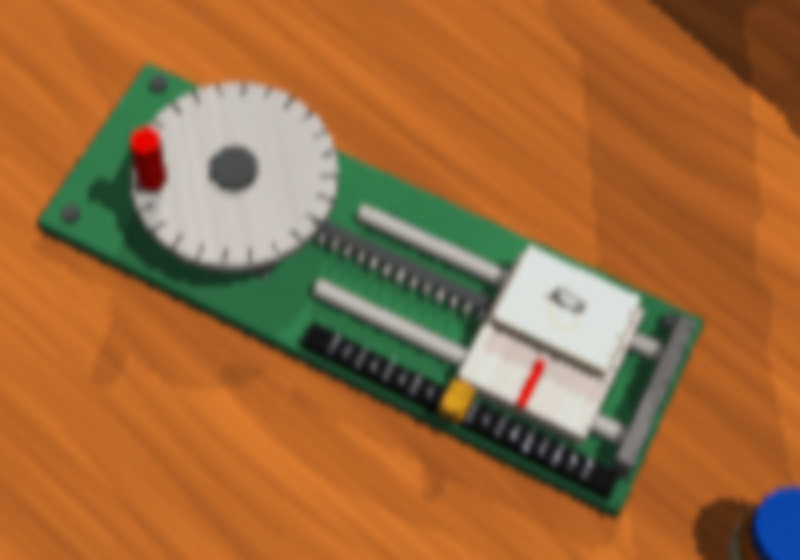

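```bash
python3 - <<'E'
from h import *
T=lambda a:(a[0]/4+150,a[1]/4+130)
S=lambda a:(a[0]/4+200,a[1]/4+190)
for nm,z,a,b in [('nut',.08,(512,166),(233,168)),('grip top',.135,(564,70),(145,137)),('idx',.047,(151,198),(521,406)),('idxin',.047,(161,246),(541,362)),
 ('c1',.02,(655,50),(40,225)),('c2',.02,(715,250),(150,65)),('c3',.02,(82,415),(703,322)),('c4',.02,(38,210),(615,513))]:
    print(nm,pix2w('top',T(a),z).round(4),pix2w('scene',S(b),z).round(4))
crop('pics/top0.png','pics/tc2.png',180,155,40,40,14)
crop('pics/scene0.png','pics/sc2.png',300,265,50,40,14)
E
```

```text
nut [0.5937 0.0043 0.08  ] [0.5967 0.0077 0.08  ]
grip top [ 0.6385 -0.0294  0.135 ] [ 0.6377 -0.0273  0.135 ]
idx [0.5862 0.2448 0.047 ] [0.5883 0.249  0.047 ]
idxin [0.5533 0.2373 0.047 ] [0.5563 0.2403 0.047 ]
c1 [ 0.6926 -0.0955  0.02  ] [ 0.6966 -0.0861  0.02  ]
c2 [ 0.5496 -0.1312  0.02  ] [ 0.5527 -0.1213  0.02  ]
c3 [0.4456 0.2931 0.02  ] [0.4509 0.2997 0.02  ]
c4 [0.5868 0.3279 0.02  ] [0.5949 0.3326 0.02  ]
```

View pics/tc2.png

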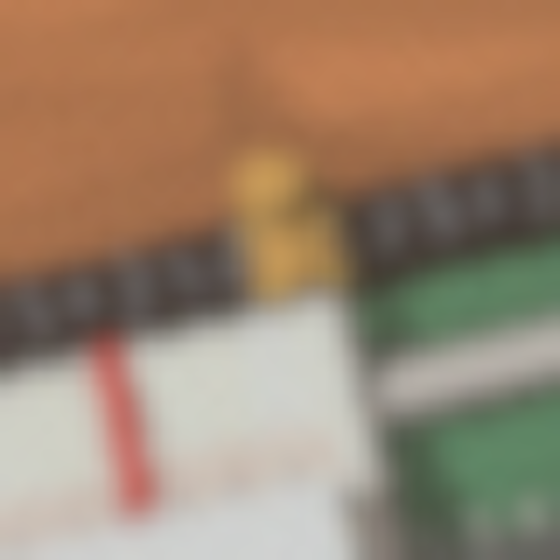

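View pics/sc2.png

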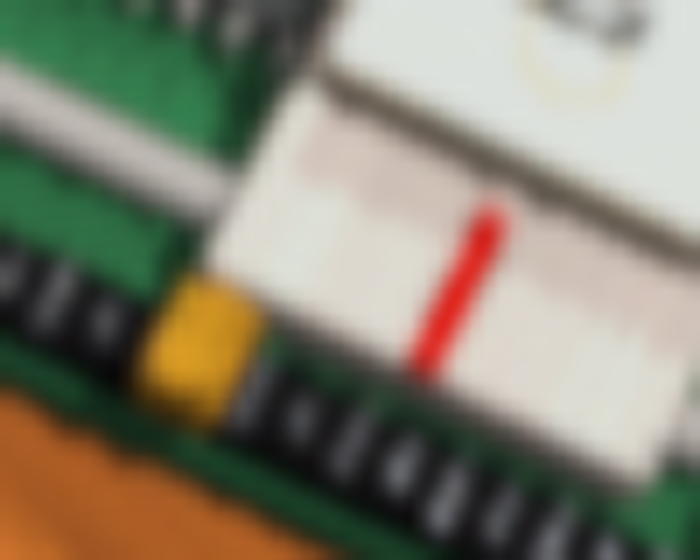

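```bash
cat >> h.py <<'E'
from scipy.spatial.transform import Rotation as Ro
def tool():
    s=arm.observe(); return Ro.from_rotvec(s['ee_rot']),np.array(s['position']),s
E
python3 - <<'E'
from h import *
R,p,s=tool()
print(R.as_matrix().round(3))
K,Rc,t=RT('wrist'); c=-Rc.T@t
off=R.inv().apply(c-p); Rr=R.as_matrix().T@Rc.T
print('cam in tool',off.round(4)); print(Rr.round(3))
tgt=np.array([.638,-.028,.2])
for yaw in np.arange(-180,181,30):
    R2=Ro.from_euler('z',yaw,degrees=True)*R
    Rw=(R2.as_matrix()@Rr).T; cc=tgt+R2.apply(off)
    pr=dict(camera_matrix=K,rvec=cv2.Rodrigues(Rw)[0],tvec=-Rw@cc)
    print(yaw,w2pix('wrist',[.587,.245,.047],pr).round(),w2pix('wrist',[.595,.006,.08],pr).round(), R.inv().apply(tgt-p).round(3))
E
```

```text
[[ 0.277  0.961 -0.   ]
 [ 0.961 -0.277 -0.001]
 [-0.001  0.    -1.   ]]
cam in tool [-0.0012 -0.0645 -0.1573]
[[ 1.     0.001 -0.   ]
 [-0.001  0.969  0.246]
 [ 0.    -0.246  0.969]]
-180 [ 81. 297.] [256. 260.] [-0.475  0.621  0.027]
-150 [ 43. 187.] [231. 242.] [-0.475  0.621  0.027]
-120 [67. 65.] [218. 214.] [-0.475  0.621  0.027]
-90 [159. -32.] [221. 183.] [-0.475  0.621  0.027]
-60 [295. -64.] [240. 157.] [-0.475  0.621  0.027]
-30 [424. -14.] [270. 144.] [-0.475  0.621  0.027]
0 [501.  92.] [304. 148.] [-0.475  0.621  0.027]
30 [510. 214.] [329. 168.] [-0.475  0.621  0.027]
60 [461. 318.] [341. 198.] [-0.475  0.621  0.027]
90 [372. 384.] [335. 229.] [-0.475  0.621  0.027]
120 [266. 403.] [316. 252.] [-0.475  0.621  0.027]
150 [162. 373.] [287. 263.] [-0.475  0.621  0.027]
180 [ 81. 297.] [256. 260.] [-0.475  0.621  0.027]
```

```bash
python3 -m pendant '[{"dp":[-0.055,0.097,0],"rotation":[0,0,0],"fingers":-1},{"dp":[-0.083,0.145,0],"rotation":[0,0,0],"fingers":-1},{"dp":[-0.11,0.193,0],"rotation":[0,0,0],"fingers":-1},{"dp":[-0.14,0.242,0],"rotation":[0,0,0],"fingers":-1},{"dp":[-0.166,0.29,0],"rotation":[0,0,0],"fingers":-1},{"dp":[-0.194,0.338,0],"rotation":[0,0,0],"fingers":-1},{"dp":[-0.222,0.386,0],"rotation":[0,0,0],"fingers":-1},{"dp":[-0.25,0.435,0],"rotation":[0,0,0],"fingers":-1},{"dp":[-0.277,0.483,0],"rotation":[0,0,0],"fingers":-1},{"dp":[-0.277,0.483,0],"rotation":[0,0,0],"fingers":-1},{"dp":[-0.277,0.483,0],"rotation":[0,0,0],"fingers":-1},{"dp":[-0.277,0.483,0],"rotation":[0,0,0],"fingers":-1}]'
python3 - <<'E'
from h import *
p=arm.camera_params('wrist'); np.save('w1.npy',p,allow_pickle=True)
cv2.imwrite('pics/w1.png',arm.get_image('wrist'))
print(w2pix('wrist',[.587,.245,.047],p),arm.observe()['clock'],arm.observe()['position'])
crop('pics/w1.png','pics/w1.png.png',0,0,560,420,1)
E
```

```text
clock: 1.65
position: [0.5593, 0.2018, 0.2264]
ee_rot: [-2.508, -1.892, 0.002]
force: [0.3, 1.0, -0.4]
width: 1.004
[324.64988713 207.10985408] 1.7 [0.55942604 0.20176786 0.22645447]
```

View pics/w1.png

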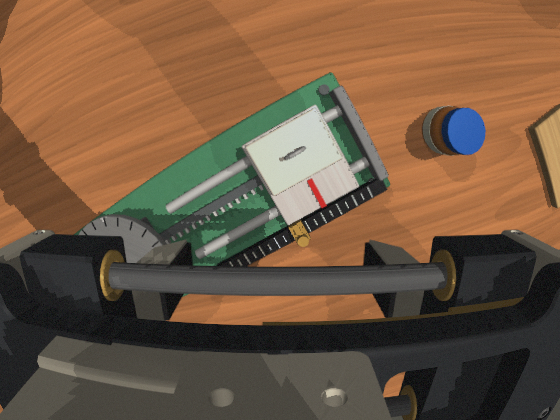

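```bash
python3 - <<'E'
from h import *
crop('pics/w1.png','pics/w1c.png',260,170,80,75,10)
E
```

```text
(no output)
```

View pics/w1c.png

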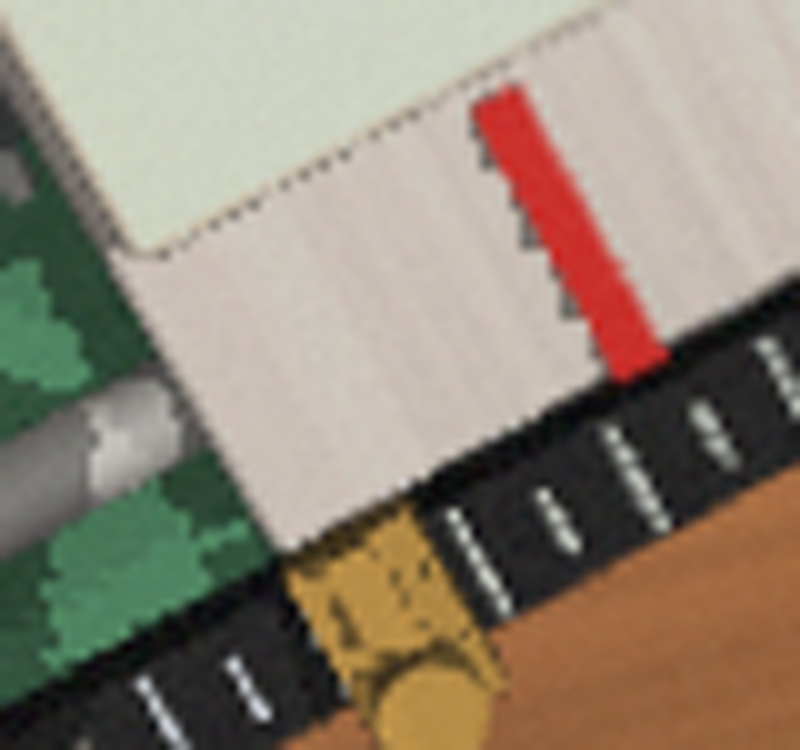

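```bash
python3 - <<'E'
from h import *
P=np.load('w1.npy',allow_pickle=True).item()
a=pix2w('wrist',(324,206.7),.047,P);b=pix2w('wrist',(295,223.5),.047,P);c=pix2w('wrist',(309.7,178.5),.047,P)
d=pix2w('wrist',(303.3,240.5),.05,P)
print(a,b,c,d)
sx=(a-c)[:2];print(np.degrees(np.arctan2(*sx[::-1])))
ang=np.radians(13.8);X=np.array([np.cos(ang),np.sin(ang)]);Y=np.array([-np.sin(ang),np.cos(ang)])
o=np.array([.595,.006])
for q in(a,b,c,d):print(X@(q[:2]-o),Y@(q[:2]-o))
R,p,s=tool();print(R.inv().apply(np.array([.638,-.028,.16])-p).round(4),R.inv().apply(np.array([.638,-.028,.098])-p).round(4))
E
```

```text
[0.58637051 0.24442979 0.047     ] [0.59585447 0.20960222 0.047     ] [0.55280789 0.23729498 0.047     ] [0.61606001 0.21339089 0.05      ]
12.001396019750207
0.048493091895021795 0.2336057608609737
0.04939574914758212 0.19752127294176122
0.014197388558873281 0.2346827103138835
0.06992176055252836 0.19638089128665173
[-0.1993  0.1387  0.0665] [-0.1993  0.1387  0.1285]
```

```bash
python3 -m pendant '[{"dp":[-0.05,0.035,0.0],"rotation":[0,0,0],"fingers":-1},{"dp":[-0.1,0.07,0.01],"rotation":[0,0,0],"fingers":-1},{"dp":[-0.15,0.104,0.03],"rotation":[0,0,0],"fingers":-1},{"dp":[-0.199,0.139,0.05],"rotation":[0,0,0],"fingers":-1},{"dp":[-0.199,0.139,0.06],"rotation":[0,0,0],"fingers":-1},{"dp":[-0.199,0.139,0.06],"rotation":[0,0,0],"fingers":-1}]'
python3 - <<'E'
from h import *
p=arm.camera_params('wrist')
cv2.imwrite('pics/w2.png',arm.get_image('wrist'))
cv2.imwrite('pics/s2.png',arm.get_image('scene'))
g=arm.observe()['position'];print(g,w2pix('wrist',[.638,-.028,.135],p),w2pix('wrist',[.595,.006,.08],p),w2pix('wrist',g,p))
np.save('w2.npy',p,allow_pickle=True)
E
```

```text
clock: 2.45
position: [0.6376, -0.0265, 0.1656]
ee_rot: [-2.506, -1.892, 0.003]
force: [-0.3, 1.2, 0.2]
width: 1.003
[ 0.63833898 -0.02522915  0.16695111] [277.26127471 240.56900514] [305.49031795 151.75620405] [282.47950516 259.83877071]
```

View pics/w2.png

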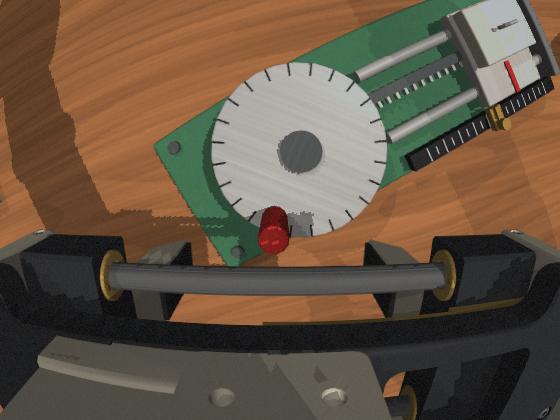

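View pics/s2.png

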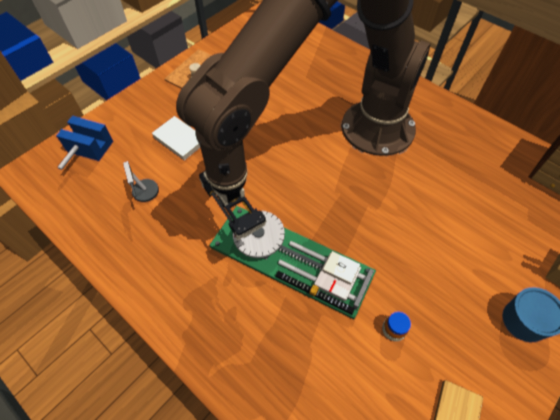

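```bash
python3 - <<'E'
from h import *
P=np.load('w2.npy',allow_pickle=True).item()
a=pix2w('wrist',(274,241),.135,P);b=pix2w('wrist',(300,152),.08,P);c=pix2w('wrist',(299,149.5),.074,P)
print(a,b,c,np.hypot(*(a-b)[:2]))
R,p,s=tool();print(p,R.inv().apply(np.array([a[0],a[1],.099])-p).round(4),s['force'])
crop('pics/w2.png','pics/w2c.png',195,50,210,210,3)
E
```

```text
[ 0.63772579 -0.02999533  0.135     ] [0.59409337 0.00198472 0.08      ] [0.59248958 0.002051   0.074     ] 0.054097243004285686
[ 0.63833898 -0.02522915  0.16695111] [-0.0048  0.0008  0.0679] [ 0.33280789 -0.41435936  0.40109104]
```

View pics/w2c.png

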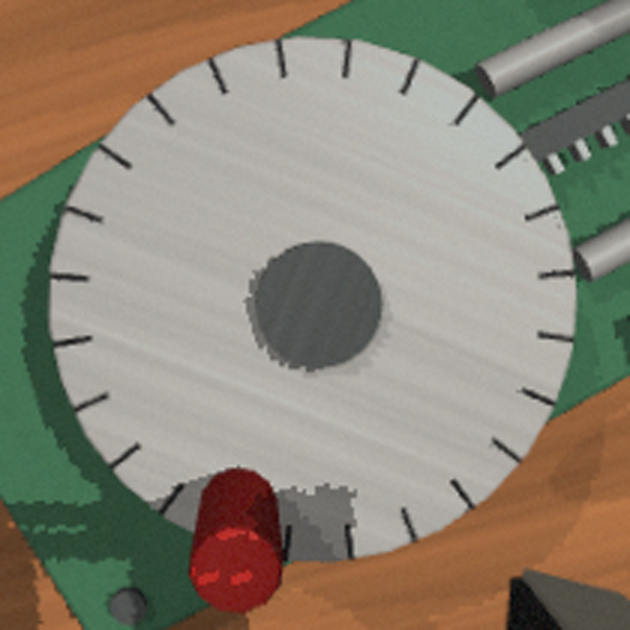

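```bash
python3 -m pendant '[{"dp":[-0.005,0.001,0.03],"rotation":[0,0,0],"fingers":-1},{"dp":[-0.005,0.001,0.068],"rotation":[0,0,0],"fingers":-1},{"dp":[-0.005,0.001,0.068],"rotation":[0,0,0],"fingers":1},{"dp":[-0.005,0.001,0.068],"rotation":[0,0,0],"fingers":1},{"dp":[-0.005,0.001,0.068],"rotation":[0,0,0],"fingers":1},{"dp":[-0.005,0.001,0.068],"rotation":[0,0,0],"fingers":1},{"dp":[-0.005,0.001,0.068],"rotation":[0,0,0],"fingers":1},{"dp":[-0.005,0.001,0.068],"rotation":[0,0,0],"fingers":1}]' 20
python3 - <<'E'
from h import *
p=arm.camera_params('wrist')
cv2.imwrite('pics/w3.png',arm.get_image('wrist'))
cv2.imwrite('pics/s3.png',arm.get_image('scene'))
s=arm.observe();print(s['position'],s['width']*92,s['force'],s['clock'])
E
```

```text
clock: 3.55
position: [0.638, -0.0303, 0.0991]
ee_rot: [-2.505, -1.895, -0.0]
force: [0.5, -0.3, 0.3]
width: 0.396
[ 0.63787974 -0.03027012  0.0989725 ] 28.22866650830191 [-0.08018221  0.42743331 -0.84418431] 3.65
```

View pics/w3.png

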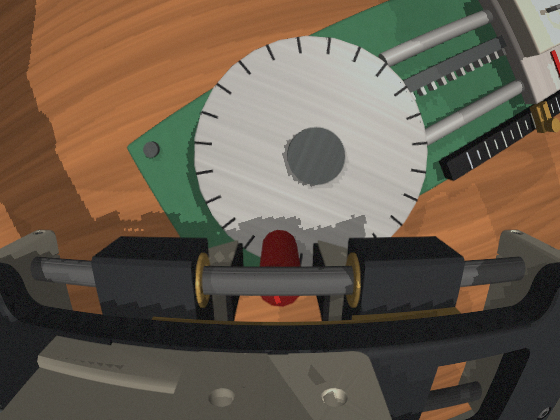

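```bash
python3 -m pendant '[{"dp":[0,0,0],"rotation":[0,0,0],"fingers":1},{"dp":[0,0,0],"rotation":[0,0,0],"fingers":1},{"dp":[0,0,0],"rotation":[0,0,0],"fingers":1}]' 20
cat >> h.py <<'E'
def arc(c,r,a0,steps):
    R,p,s=tool()
    a0=np.arctan2(p[1]-c[1],p[0]-c[0]) if a0 is None else a0
    print('rad now',np.hypot(*(p[:2]-c)),'ang',a0,'F',s['force'].round(1),'w',s['width']*92)
    for d in steps:
        q=np.array([c[0]+r*np.cos(a0+d),c[1]+r*np.sin(a0+d),p[2]])
        print('%.2f'%d,R.inv().apply(q-p).round(3)[:2])
E
python3 - <<'E'
from h import *
arc(np.array([.594,.004]),.055,None,np.arange(.15,3.1,.15))
E
```

```text
clock: 4.03
position: [0.6378, -0.0302, 0.0989]
ee_rot: [-2.504, -1.895, 0.0]
force: [-0.4, -0.4, -0.0]
width: 0.213
rad now 0.05560147617157653 ang -0.6629466474496865 F [-0.4 -0.4 -0. ] w 19.63185274642476
0.15 [0.008 0.002]
0.30 [0.016 0.003]
0.45 [0.024 0.003]
0.60 [0.033 0.002]
0.75 [ 0.041 -0.   ]
0.90 [ 0.048 -0.004]
1.05 [ 0.055 -0.008]
1.20 [ 0.061 -0.014]
1.35 [ 0.066 -0.02 ]
1.50 [ 0.07  -0.027]
1.65 [ 0.073 -0.035]
1.80 [ 0.075 -0.043]
1.95 [ 0.076 -0.051]
2.10 [ 0.075 -0.059]
2.25 [ 0.074 -0.067]
2.40 [ 0.071 -0.075]
2.55 [ 0.067 -0.082]
2.70 [ 0.062 -0.089]
2.85 [ 0.056 -0.094]
3.00 [ 0.049 -0.099]
```

```bash
python3 -m pendant '[{"dp":[0.008,0.002,0],"rotation":[0,0,0],"fingers":1},{"dp":[0.016,0.003,0],"rotation":[0,0,0],"fingers":1},{"dp":[0.024,0.003,0],"rotation":[0,0,0],"fingers":1},{"dp":[0.033,0.002,0],"rotation":[0,0,0],"fingers":1},{"dp":[0.041,0,0],"rotation":[0,0,0],"fingers":1},{"dp":[0.048,-0.004,0],"rotation":[0,0,0],"fingers":1},{"dp":[0.055,-0.008,0],"rotation":[0,0,0],"fingers":1},{"dp":[0.061,-0.014,0],"rotation":[0,0,0],"fingers":1},{"dp":[0.066,-0.02,0],"rotation":[0,0,0],"fingers":1},{"dp":[0.07,-0.027,0],"rotation":[0,0,0],"fingers":1}]' 20
python3 - <<'E'
from h import *
cv2.imwrite('pics/s4.png',arm.get_image('scene'))
cv2.imwrite('pics/w4.png',arm.get_image('wrist'))
arc(np.array([.594,.004]),.055,None,np.arange(.2,4,.2))
E
```

```text
clock: 5.28
position: [0.6306, 0.0454, 0.099]
ee_rot: [-2.504, -1.896, -0.0]
force: [4.3, 0.5, -2.9]
width: 0.21
rad now 0.055214878134785615 ang 0.8668897687339143 F [ 1.8  3.4 -1.6] w 19.96715774523076
0.20 [ 0.003 -0.01 ]
0.40 [ 0.005 -0.021]
0.60 [ 0.004 -0.032]
0.80 [ 0.001 -0.043]
1.00 [-0.004 -0.053]
1.20 [-0.011 -0.061]
1.40 [-0.019 -0.068]
1.60 [-0.029 -0.074]
1.80 [-0.039 -0.077]
2.00 [-0.05  -0.078]
2.20 [-0.061 -0.077]
2.40 [-0.072 -0.074]
2.60 [-0.081 -0.068]
2.80 [-0.09  -0.061]
3.00 [-0.096 -0.053]
3.20 [-0.101 -0.043]
3.40 [-0.104 -0.032]
3.60 [-0.105 -0.021]
3.80 [-0.104 -0.011]
```

View pics/w4.png

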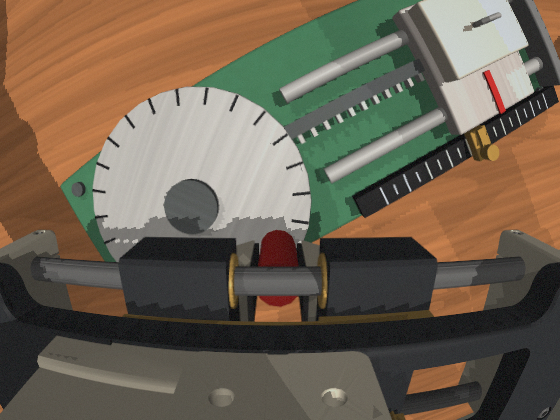

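View pics/s4.png

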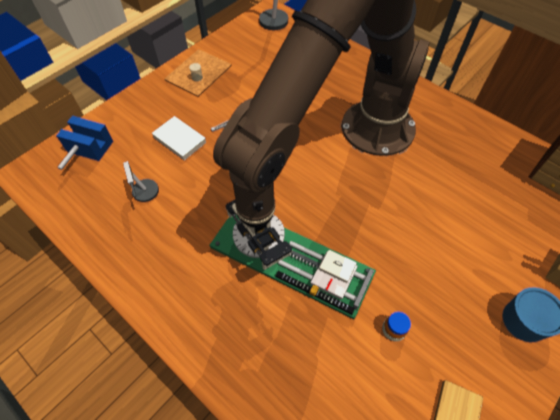

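```bash
python3 -m pendant '[{"dp":[0.003,-0.01,0],"rotation":[0,0,0],"fingers":1},{"dp":[0.005,-0.021,0],"rotation":[0,0,0],"fingers":1},{"dp":[0.004,-0.032,0],"rotation":[0,0,0],"fingers":1},{"dp":[0.001,-0.043,0],"rotation":[0,0,0],"fingers":1},{"dp":[-0.004,-0.053,0],"rotation":[0,0,0],"fingers":1},{"dp":[-0.011,-0.061,0],"rotation":[0,0,0],"fingers":1},{"dp":[-0.019,-0.068,0],"rotation":[0,0,0],"fingers":1},{"dp":[-0.029,-0.074,0],"rotation":[0,0,0],"fingers":1},{"dp":[-0.039,-0.077,0],"rotation":[0,0,0],"fingers":1},{"dp":[-0.05,-0.078,0],"rotation":[0,0,0],"fingers":1},{"dp":[-0.061,-0.077,0],"rotation":[0,0,0],"fingers":1},{"dp":[-0.072,-0.074,0],"rotation":[0,0,0],"fingers":1},{"dp":[-0.081,-0.068,0],"rotation":[0,0,0],"fingers":1},{"dp":[-0.09,-0.061,0],"rotation":[0,0,0],"fingers":1},{"dp":[-0.096,-0.053,0],"rotation":[0,0,0],"fingers":1},{"dp":[-0.101,-0.043,0],"rotation":[0,0,0],"fingers":1},{"dp":[-0.104,-0.032,0],"rotation":[0,0,0],"fingers":1},{"dp":[-0.105,-0.021,0],"rotation":[0,0,0],"fingers":1},{"dp":[-0.104,-0.011,0],"rotation":[0,0,0],"fingers":1}]' 20
python3 - <<'E'
from h import *
np.save('w5.npy',arm.camera_params('wrist'),allow_pickle=True)
cv2.imwrite('pics/w5.png',arm.get_image('wrist'))
cv2.imwrite('pics/s5.png',arm.get_image('scene'))
crop('pics/s5.png','pics/s5c.png',270,240,100,75,8)
arc(np.array([.594,.004]),.055,None,np.arange(.2,1.9,.2))
E
```

```text
clock: 7.75
position: [0.5915, -0.0512, 0.0989]
ee_rot: [-2.501, -1.895, 0.001]
force: [-3.7, 4.5, 0.4]
width: 0.213
rad now 0.05521453425172012 ang -1.5974915072986176 F [ 0.7  3.4 -0.7] w 19.680376123130593
0.20 [0.004 0.01 ]
0.40 [0.01 0.02]
0.60 [0.017 0.028]
0.80 [0.026 0.034]
1.00 [0.036 0.039]
1.20 [0.047 0.041]
1.40 [0.058 0.041]
1.60 [0.069 0.039]
1.80 [0.079 0.035]
```

View pics/w5.png

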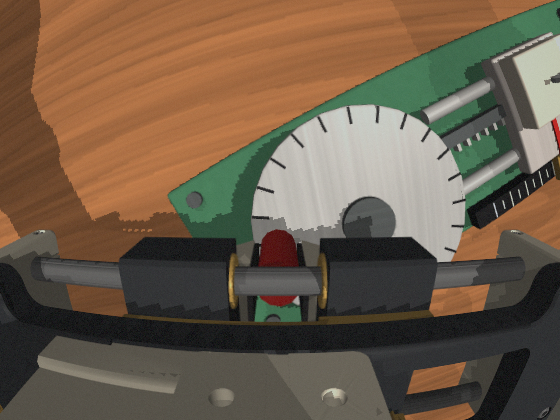

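View pics/s5c.png

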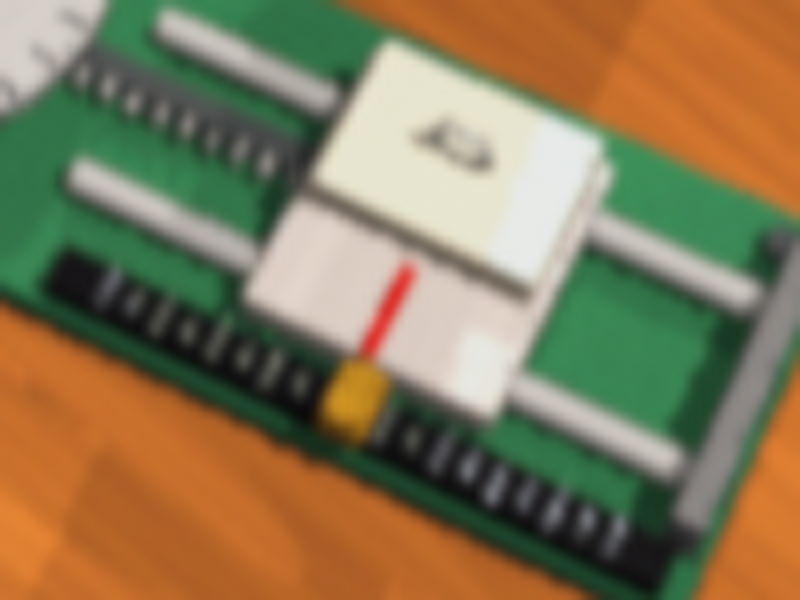

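```bash
python3 -m pendant '[{"dp":[0.004,0.01,0],"rotation":[0,0,0],"fingers":1},{"dp":[0.01,0.02,0],"rotation":[0,0,0],"fingers":1},{"dp":[0.017,0.028,0],"rotation":[0,0,0],"fingers":1},{"dp":[0.026,0.034,0],"rotation":[0,0,0],"fingers":1},{"dp":[0.036,0.039,0],"rotation":[0,0,0],"fingers":1},{"dp":[0.047,0.041,0],"rotation":[0,0,0],"fingers":1},{"dp":[0.058,0.041,0],"rotation":[0,0,0],"fingers":1},{"dp":[0.069,0.039,0],"rotation":[0,0,0],"fingers":1},{"dp":[0.069,0.039,0],"rotation":[0,0,0],"fingers":1},{"dp":[0.069,0.039,0],"rotation":[0,0,0],"fingers":1}]' 20
python3 - <<'E'
from h import *
np.save('w6.npy',arm.camera_params('wrist'),allow_pickle=True)
cv2.imwrite('pics/w6.png',arm.get_image('wrist'))
cv2.imwrite('pics/s6.png',arm.get_image('scene'))
crop('pics/s6.png','pics/s6c.png',290,260,60,45,13)
arc(np.array([.594,.004]),.055,None,-np.arange(.2,2.3,.2))
E
```

```text
clock: 9.1
position: [0.6494, 0.0056, 0.0991]
ee_rot: [-2.502, -1.898, -0.003]
force: [5.4, 0.9, -4.7]
width: 0.214
rad now 0.05541709938888205 ang 0.017064318553067514 F [ 6.8  0.7 -5.2] w 19.687594852296467
-0.20 [-0.011  0.002]
-0.40 [-0.022  0.002]
-0.60 [-0.033 -0.001]
-0.80 [-0.043 -0.005]
-1.00 [-0.052 -0.011]
-1.20 [-0.059 -0.019]
-1.40 [-0.065 -0.029]
-1.60 [-0.069 -0.039]
-1.80 [-0.071 -0.05 ]
-2.00 [-0.07  -0.061]
-2.20 [-0.068 -0.071]
```

View pics/w6.png

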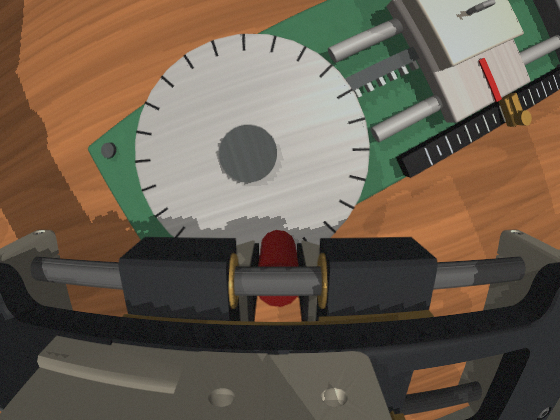

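View pics/s6c.png

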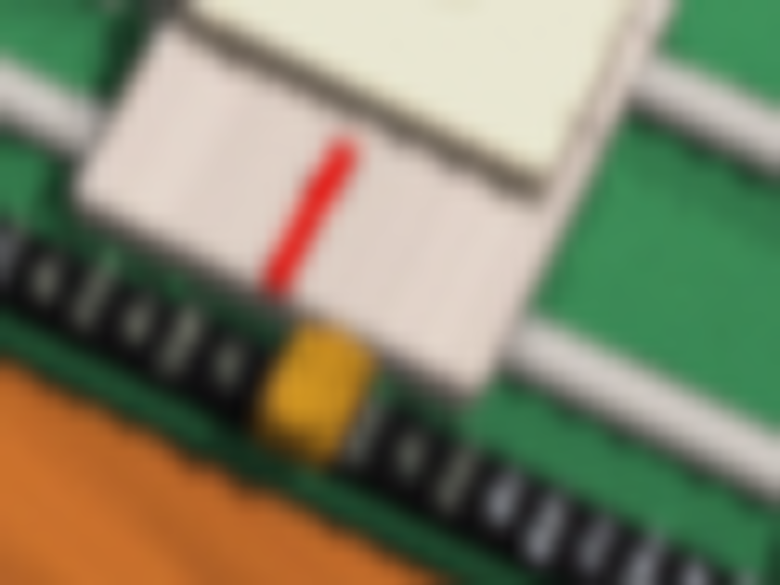

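```bash
python3 - <<'E'
from h import *
crop('pics/w6.png','pics/w6c.png',465,50,80,80,10)
E
```

```text
(no output)
```

View pics/w6c.png

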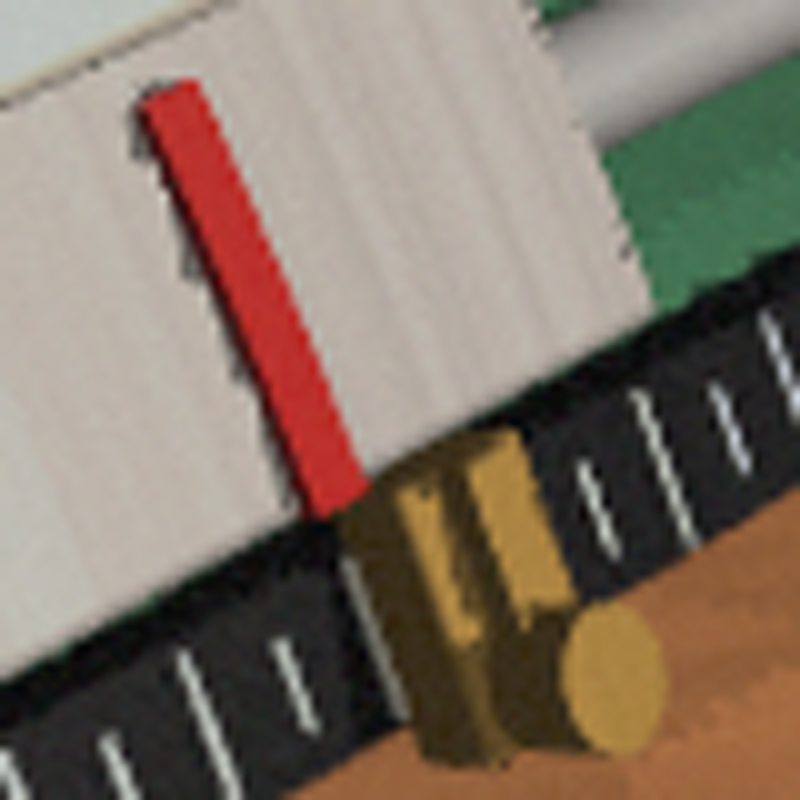

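```bash
python3 - <<'E'
from h import *
P=np.load('w6.npy',allow_pickle=True).item()
f=lambda u:pix2w('wrist',(465+u[0]/10,50+u[1]/10),.047,P)[:2]
i=f((338,505));j=f((172,90));d=(i-j);d/=np.linalg.norm(d);Y=np.array([-d[1],d[0]])
print(i,j,np.linalg.norm(i-j),np.degrees(np.arctan2(d[1],d[0])))
for u in((345,510),(400,485),(435,462),(520,430)): print(u,f(u),Y@(f(u)-i))
P3=lambda q,z:pix2w('scene',(290+q[0]/13,260+q[1]/13),z)[:2]
i=P3((275,285),.047)
for u in((305,325),(340,340),(375,350)): print(u,Y@(P3(u,.047)-i))
E
```

```text
[0.59923483 0.19109862] [0.56643173 0.18393749] 0.033575670073355414 12.314847535157991
(345, 510) [0.59970288 0.19172466] 0.000511805105252404
(400, 485) [0.59856545 0.19806011] 0.0069440691067599696
(435, 462) [0.59728362 0.20234351] 0.011402305638544481
(520, 430) [0.59591942 0.21257604] 0.021690353702583827
(305, 325) 0.008975083271173917
(340, 340) 0.016402508710641073
(375, 350) 0.023343901584262156
```

```bash
python3 -m pendant '[{"dp":[-0.011,0.002,0],"rotation":[0,0,0],"fingers":1},{"dp":[-0.022,0.002,0],"rotation":[0,0,0],"fingers":1},{"dp":[-0.033,-0.001,0],"rotation":[0,0,0],"fingers":1},{"dp":[-0.043,-0.005,0],"rotation":[0,0,0],"fingers":1},{"dp":[-0.052,-0.011,0],"rotation":[0,0,0],"fingers":1},{"dp":[-0.059,-0.019,0],"rotation":[0,0,0],"fingers":1},{"dp":[-0.065,-0.029,0],"rotation":[0,0,0],"fingers":1},{"dp":[-0.069,-0.039,0],"rotation":[0,0,0],"fingers":1},{"dp":[-0.071,-0.05,0],"rotation":[0,0,0],"fingers":1},{"dp":[-0.071,-0.05,0],"rotation":[0,0,0],"fingers":1}]' 20
python3 - <<'E'
from h import *
np.save('w7.npy',arm.camera_params('wrist'),allow_pickle=True)
cv2.imwrite('pics/w7.png',arm.get_image('wrist'))
cv2.imwrite('pics/s7.png',arm.get_image('scene'))
crop('pics/s7.png','pics/s7c.png',290,260,60,45,13)
arc(np.array([.594,.004]),.055,None,-np.arange(.1,.9,.1))
E
```

```text
clock: 10.45
position: [0.5805, -0.0492, 0.0989]
ee_rot: [-2.501, -1.897, -0.001]
force: [-0.5, -0.2, -2.5]
width: 0.21
rad now 0.054955206976282624 ang -1.799782253034003 F [-1.   0.2 -1.6] w 19.30828593666222
-0.10 [-0.    -0.005]
-0.20 [ 0.001 -0.011]
-0.30 [ 0.002 -0.016]
-0.40 [ 0.003 -0.022]
-0.50 [ 0.006 -0.027]
-0.60 [ 0.008 -0.031]
-0.70 [ 0.011 -0.036]
-0.80 [ 0.015 -0.04 ]
```

View pics/w7.png

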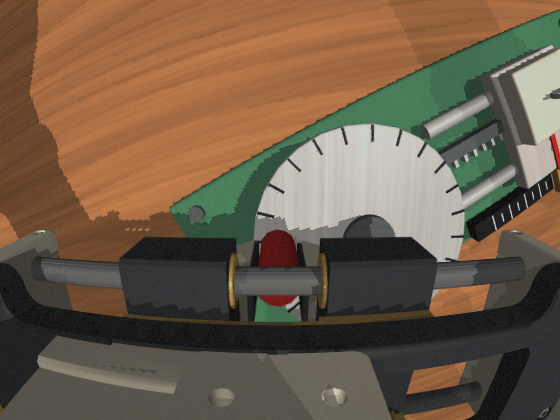

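View pics/s7c.png

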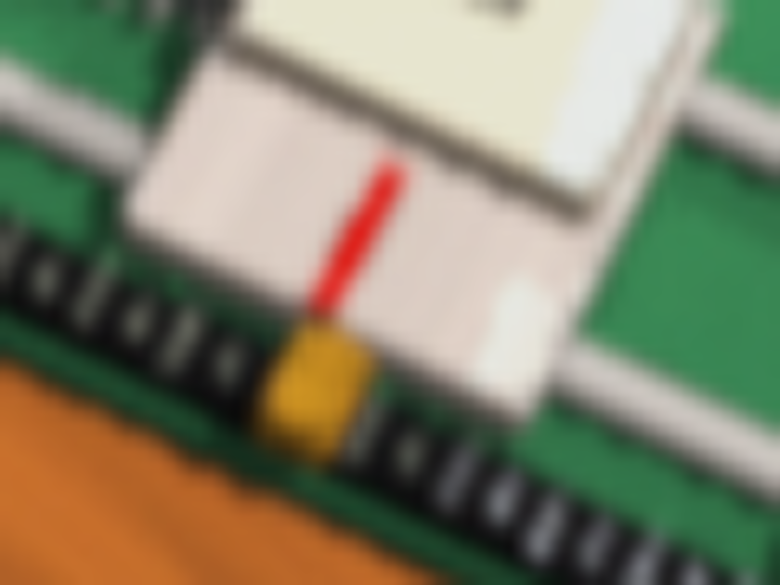

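```bash
python3 -m pendant '[{"dp":[0,0,0],"rotation":[0,0,0],"fingers":-1},{"dp":[0,0,0],"rotation":[0,0,0],"fingers":-1},{"dp":[0,0,0],"rotation":[0,0,0],"fingers":-1},{"dp":[0,0,-0.045],"rotation":[0,0,0],"fingers":-1},{"dp":[0.03,0.001,-0.08],"rotation":[0,0,0],"fingers":-1},{"dp":[0.09,0.004,-0.1],"rotation":[0,0,0],"fingers":-1},{"dp":[0.15,0.007,-0.1],"rotation":[0,0,0],"fingers":-1},{"dp":[0.21,0.01,-0.1],"rotation":[0,0,0],"fingers":-1},{"dp":[0.249,0.0105,-0.1],"rotation":[0,0,0],"fingers":-1},{"dp":[0.249,0.0105,-0.1],"rotation":[0,0,0],"fingers":-1},{"dp":[0.249,0.0105,-0.1],"rotation":[0,0,0],"fingers":-1}]' 20
python3 - <<'E'
from h import *
p=arm.camera_params('wrist');np.save('w8.npy',p,allow_pickle=True)
cv2.imwrite('pics/w8.png',arm.get_image('wrist'))
u=w2pix('wrist',[.597,.203,.047],p);print(u)
crop('pics/w8.png','pics/w8c.png',int(u[0])-40,int(u[1])-40,80,80,10); print(int(u[0])-40,int(u[1])-40)
E
```

```text
clock: 11.92
position: [0.6588, 0.1862, 0.1991]
ee_rot: [-2.503, -1.897, -0.0]
force: [0.4, -0.7, 0.1]
width: 0.996
[278.14138302 132.39732026]
238 92
```

View pics/w8.png

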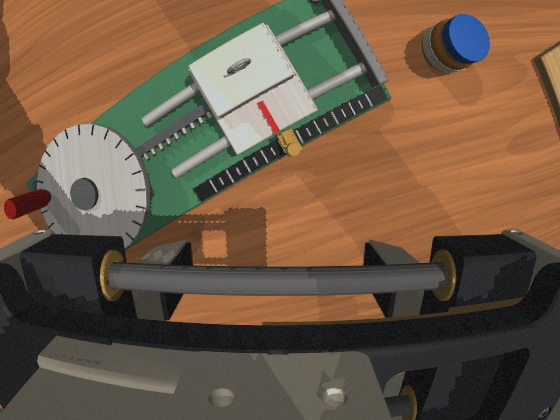

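View pics/w8c.png

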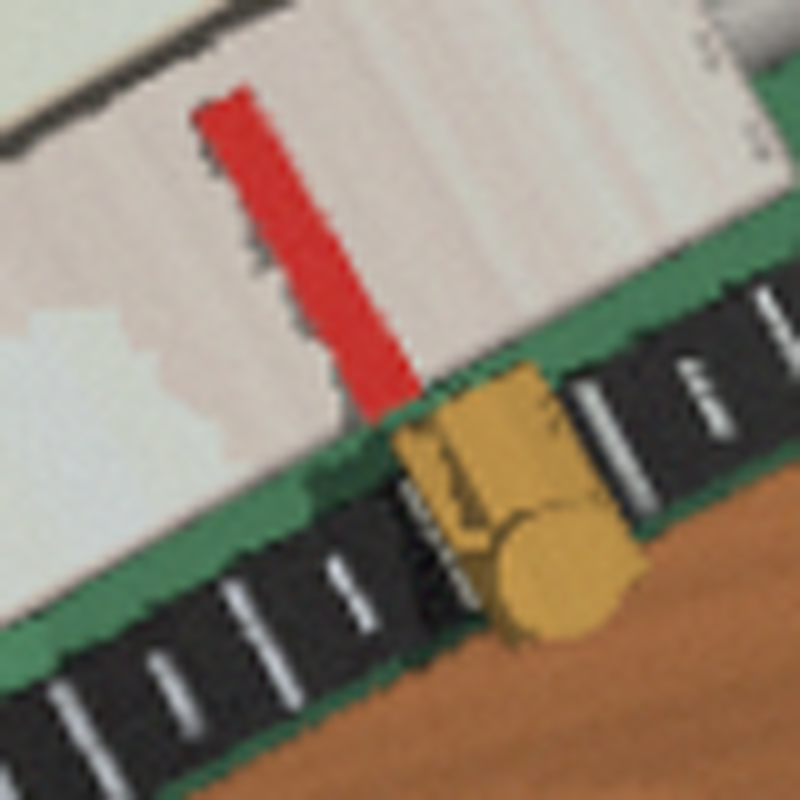

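```bash
python3 - <<'E'
from h import *
P=np.load('w8.npy',allow_pickle=True).item()
f=lambda u,z=.047:pix2w('wrist',(238+u[0]/10,92+u[1]/10),z,P)[:2]
i=f((397,405));j=f((224,100));d=i-j;L=np.linalg.norm(d);d/=L;Y=np.array([-d[1],d[0]])
print(L,np.degrees(np.arctan2(d[1],d[0])), i)
Y2=np.array([-np.sin(np.radians(13.8)),np.cos(np.radians(13.8))])
for u in((392,435),(439,411),(463,399),(535,363),(570,570)):
  q=f(u)-i; print(u,d@q,Y@q,Y2@q)
print('red width',Y@(f((424,387))-f((370,423))))
# grip
print(pix2w('wrist',(13,209),.135,P))
E
```

```text
0.03341591270039311 13.452684327430973 [0.59698226 0.20257314]
(392, 435) 0.00226688463681451 -0.0017993658100580816 -0.0018130740726495823
(439, 411) 0.0024183857134515378 0.0031844701142634936 0.003169751921411201
(463, 399) 0.002512642299090066 0.005718277962511745 0.005702941855591987
(535, 363) 0.0027779160049986712 0.013326472551723527 0.013309388635147228
(570, 570) 0.021658021321909457 0.006725811198494896 0.006594401793826618
red width 0.00611229504889797
[ 0.58239276 -0.04348443  0.135     ]
```

```bash
python3 -m pendant '[{"dp":[-0.06,-0.002,0],"rotation":[0,0,0],"fingers":-1},{"dp":[-0.12,-0.005,0],"rotation":[0,0,0],"fingers":-1},{"dp":[-0.18,-0.008,0],"rotation":[0,0,0],"fingers":-1},{"dp":[-0.23,-0.0105,0.02],"rotation":[0,0,0],"fingers":-1},{"dp":[-0.249,-0.0105,0.04],"rotation":[0,0,0],"fingers":-1},{"dp":[-0.249,-0.0105,0.05],"rotation":[0,0,0],"fingers":-1},{"dp":[-0.249,-0.0105,0.075],"rotation":[0,0,0],"fingers":-1},{"dp":[-0.249,-0.0105,0.1],"rotation":[0,0,0],"fingers":-1},{"dp":[-0.249,-0.0105,0.1],"rotation":[0,0,0],"fingers":-1}]' 20
python3 -m pendant '[{"dp":[0,0,0],"rotation":[0,0,0],"fingers":1},{"dp":[0,0,0],"rotation":[0,0,0],"fingers":1},{"dp":[0,0,0],"rotation":[0,0,0],"fingers":1},{"dp":[0,0,0],"rotation":[0,0,0],"fingers":1},{"dp":[0,0,0],"rotation":[0,0,0],"fingers":1},{"dp":[0,0,0],"rotation":[0,0,0],"fingers":1},{"dp":[0,0,0],"rotation":[0,0,0],"fingers":1},{"dp":[0,0,0],"rotation":[0,0,0],"fingers":1},{"dp":[0,0,0],"rotation":[0,0,0],"fingers":1},{"dp":[0,0,0],"rotation":[0,0,0],"fingers":1}]' 20
python3 - <<'E'
from h import *
arc(np.array([.594,.004]),.055,None,-np.arange(.1,1,.1))
arc(np.array([.594,.004]),.055,-1.7998,-np.array([.73]))
E
```

```text
clock: 13.1
position: [0.5803, -0.05, 0.0979]
ee_rot: [-2.501, -1.895, 0.003]
force: [0.2, -0.3, 0.6]
width: 0.999
clock: 14.35
position: [0.5804, -0.0494, 0.0979]
ee_rot: [-2.5, -1.896, 0.002]
force: [1.3, 3.4, -0.2]
width: 0.213
rad now 0.05507196860820421 ang -1.8196869043317643 F [ 1.3  3.4 -0.2] w 19.60294789233931
-0.10 [ 0.    -0.005]
-0.20 [ 0.001 -0.011]
-0.30 [ 0.002 -0.016]
-0.40 [ 0.004 -0.022]
-0.50 [ 0.006 -0.027]
-0.60 [ 0.009 -0.031]
-0.70 [ 0.012 -0.036]
-0.80 [ 0.016 -0.04 ]
-0.90 [ 0.02  -0.044]
rad now 0.05507196860820421 ang -1.7998 F [ 1.3  3.4 -0.2] w 19.60294789233931
-0.73 [ 0.012 -0.036]
```

```bash
python3 -m pendant '[{"dp":[0,-0.005,0],"rotation":[0,0,0],"fingers":1},{"dp":[0.001,-0.011,0],"rotation":[0,0,0],"fingers":1},{"dp":[0.002,-0.016,0],"rotation":[0,0,0],"fingers":1},{"dp":[0.004,-0.022,0],"rotation":[0,0,0],"fingers":1},{"dp":[0.006,-0.027,0],"rotation":[0,0,0],"fingers":1},{"dp":[0.009,-0.031,0],"rotation":[0,0,0],"fingers":1},{"dp":[0.0125,-0.0365,0],"rotation":[0,0,0],"fingers":1},{"dp":[0.0125,-0.0365,0],"rotation":[0,0,0],"fingers":1},{"dp":[0.0125,-0.0365,0],"rotation":[0,0,0],"fingers":1}]' 20
python3 - <<'E'
from h import *
arc(np.array([.594,.004]),.055,None,-np.arange(.1,.5,.1))
R,p,s=tool();print(p,R.inv().apply(np.array([.659,.187,.199])-p).round(3))
cv2.imwrite('pics/s9.png',arm.get_image('scene'))
crop('pics/s9.png','pics/s9c.png',290,260,60,45,13)
E
```

```text
clock: 15.48
position: [0.5482, -0.0271, 0.0979]
ee_rot: [-2.499, -1.896, 0.003]
force: [1.9, 1.2, -3.5]
width: 0.211
rad now 0.05539697168619119 ang -2.545166010057796 F [ 1.9  1.2 -3.5] w 19.44014122514776
-0.10 [ 0.004 -0.004]
-0.20 [ 0.008 -0.007]
-0.30 [ 0.013 -0.011]
-0.40 [ 0.017 -0.013]
[ 0.54816743 -0.02711591  0.09793698] [ 0.236  0.049 -0.101]
```

View pics/s9c.png

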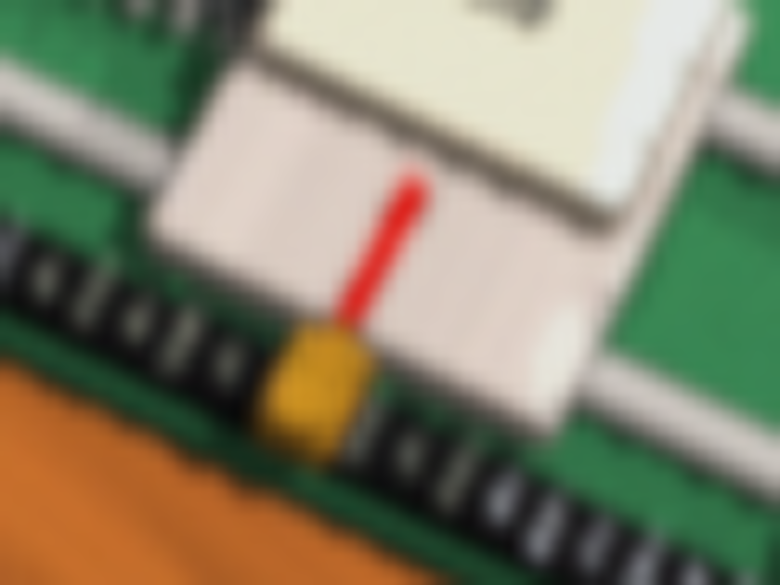

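The scene crop shows the red line's end at about (347,320), meeting the middle of the brass at about (343,330). I'll release the grip and check from directly above.

```bash
python3 -m pendant '[{"dp":[0,0,0],"rotation":[0,0,0],"fingers":-1},{"dp":[0,0,0],"rotation":[0,0,0],"fingers":-1},{"dp":[0,0,0],"rotation":[0,0,0],"fingers":-1},{"dp":[0,0,-0.045],"rotation":[0,0,0],"fingers":-1},{"dp":[0.03,0.006,-0.08],"rotation":[0,0,0],"fingers":-1},{"dp":[0.09,0.018,-0.1],"rotation":[0,0,0],"fingers":-1},{"dp":[0.15,0.03,-0.1],"rotation":[0,0,0],"fingers":-1},{"dp":[0.2,0.042,-0.1],"rotation":[0,0,0],"fingers":-1},{"dp":[0.236,0.049,-0.1],"rotation":[0,0,0],"fingers":-1},{"dp":[0.236,0.049,-0.1],"rotation":[0,0,0],"fingers":-1},{"dp":[0.236,0.049,-0.1],"rotation":[0,0,0],"fingers":-1}]' 20
python3 - <<'E'
from h import *
p=arm.camera_params('wrist');np.save('w10.npy',p,allow_pickle=True)
cv2.imwrite('pics/w10.png',arm.get_image('wrist'))
cv2.imwrite('pics/s10.png',arm.get_image('scene'))
crop('pics/w10.png','pics/w10c.png',238,92,80,80,10)
E
```

```text
clock: 16.9
position: [0.6593, 0.1854, 0.1978]
ee_rot: [-2.501, -1.895, 0.004]
force: [0.3, -0.4, -0.1]
width: 0.998
```

View pics/w10.png

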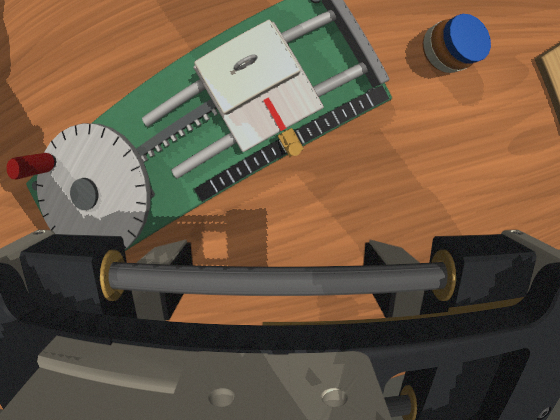

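View pics/w10c.png

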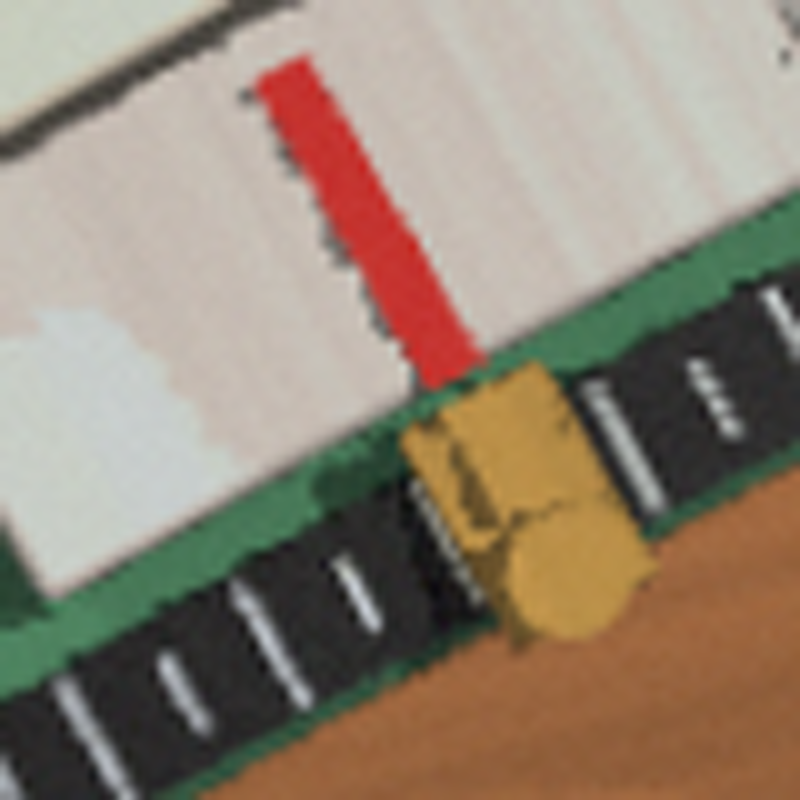

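```bash
python3 - <<'E'
from h import *
P=np.load('w10.npy',allow_pickle=True).item()
f=lambda u,z=.047:pix2w('wrist',(238+u[0]/10,92+u[1]/10),z,P)[:2]
i=f((459,371));j=f((285,72));d=i-j;L=np.linalg.norm(d);d/=L;Y=np.array([-d[1],d[0]])
print(L,np.degrees(np.arctan2(d[1],d[0])))
for u in((400,435),(447,412),(473,399),(545,363),(582,570)):
  q=f(u)-i; print(u,d@q,Y@q, Y@(f(u,.05)-i))
im=cv2.imread('pics/w10.png');crop('pics/w10.png','pics/w10d.png',274,120,34,40,18)
E
```

```text
0.03283094250421553 14.123104563538895
(400, 435) 0.0025332487036579874 -0.00782188729572117 -0.007814704298042267
(447, 412) 0.0028233370432386505 -0.002904559306847458 -0.002945208558527814
(473, 399) 0.002956257555767614 -0.000170292912826601 -0.00023753915219409708
(545, 363) 0.003306785150720589 0.007409495331702567 0.00726851833404043
(582, 570) 0.0221314511114617 0.0007806306330679503 0.00070413448963229
```

View pics/w10d.png

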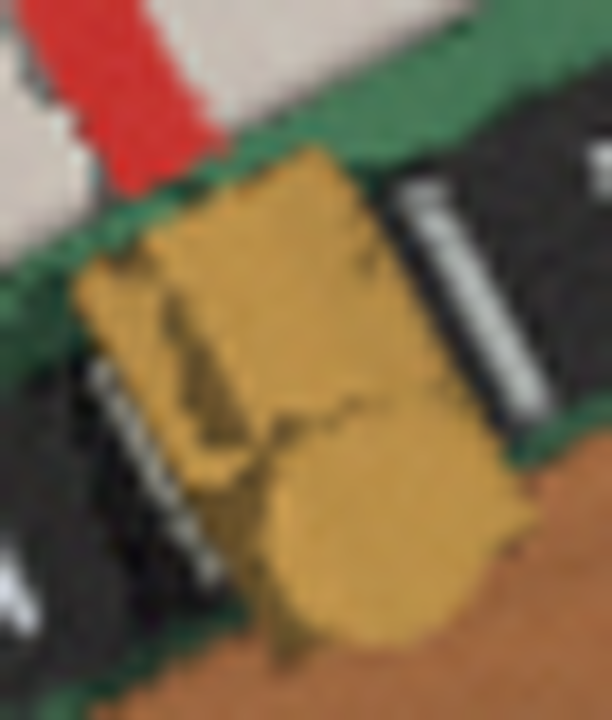

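```bash
python3 - <<'E'
from h import *
P=np.load('w10.npy',allow_pickle=True).item();P8=np.load('w8.npy',allow_pickle=True).item()
for p,uv,uv2 in((P8,(13,209),(84,193.5)),(P,(16,168),(84,193.5))):
    g=pix2w('wrist',uv,.135,p);n=pix2w('wrist',uv2,.08,p);print(g,n,np.arctan2(*(g-n)[:2][::-1]))
print(arm.observe()['clock'],arm.observe()['force'])
arm.sign_off()
E
```

```text
[ 0.58239276 -0.04348443  0.135     ] [0.59404776 0.00584189 0.08      ] -1.8028242664393412
[ 0.55048753 -0.02198473  0.135     ] [0.59409155 0.00589892 0.08      ] -2.572652531876503
17.0 [ 0.06220637 -0.1800402  -0.08277801]
the job is handed in; nothing more can be done
```

I finished the job and handed it in at 17.0 s of the 51 s allowed. By my last overhead measurement, the red line was level with the pointer, about 0.2 mm off.

**What I did**
- **Winding back:** I took hold of the red grip and wound it anticlockwise about 7 rad. That put the index line roughly 11–15 mm short of the pointer, past the 5 mm needed. The spread is because that view was oblique.
- **Bringing it up:** I then turned clockwise 1.8 rad and let go. From directly above, the line was about 5.7 mm short, so I took hold again and turned a further 0.74 rad clockwise. Then I let go and moved clear, with nothing in contact.

**Last checks**
- **Alignment:** The blade's own edges were hard to make out in the picture. I took its centre as the middle of the slider, and a shadow along the blade's left edge agreed with that. The screw head's centre suggested 0.8 mm instead of 0.2 mm, partly because it stands higher. Both are within the 3 mm limit.
- **Play:** The carriage moved about 5.9 mm for that last clockwise turn, which matches 8 mm per rad, so the drive was engaged clockwise. After release, the grip's angle in the picture was -2.57 rad, against -2.55 rad while held, so it did not spring back.
- **Forces and surroundings:** At the readings I took, the force on the tool stayed below about 9 N. I did not see the pointer or anything else on the bench move, but I did not measure the loose items again at the end.

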